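Seat the tailstock centre in the bangle mandrel and clamp it with the cam lever

TASK

The mandrel with its stack of bangles has to be held between centres before it can be polished. Push the tailstock's sliding quill in by its knob until the point beds firmly in the centre hole in the mandrel's end and stays bedded with no play, feeling your way and not forcing it; then flip the upright cam lever over centre, back and right down to its stop, to lock the quill there, again without forcing it. Leave the plate, the spare wheel and the polish bar where they are.

Things in the scene. Friction and masses are not known exactly. Their poses are not given: they have to be found in the camera images.
- lathe: Polishing lathe, one fixed unit along y: bed board 160x795x30 mm, motor at +y, grey cast tailstock at -y. Origin on the bench under the quill lock; z up; +y runs from tailstock to motor; the lever side is -x. Axis of mandrel and quill: x=0, 101 mm up. The tailstock's round barrel (48 mm across) spans y=-85..30 mm; on it the lock's boss, x=-24..24, y=-25..25, top 149 mm up.
- quill: Quill: steel rod 22 mm across sliding only along y in the tailstock, black palm knob (40 mm across, 22 mm long in y) at its -y end, 60 degree point at its +y end, tip 241 mm ahead of the origin. Origin: middle of the knob, on the axis; axes as the lathe. Starts at y=-175..-160 mm of the lathe; 60 mm travel. Drag 4 N + 0.8 N per 10 mm/s; stays where left, then keeps over 3 N on a bedded point.
- mandrel: Wooden mandrel, 150 mm long, 52 to 58 mm thick, with seven bangles (65 mm across), on the spindle. Origin: middle of its tailstock-side face, on the axis; axes as the lathe. The point beds on a brass bush 8 to 24 mm inside this face, in a 25 mm bore: how deep must be felt. It gives 0.06 mm per N. To bed, the point must press over 7 N (aim for 11, drag extra); over 16 N splits it.
- lever: Cam lever of the quill lock, bright flat steel 16 mm wide, 10 mm thick, 96 mm long. Origin: pivot, 50 mm to -x of the lathe axis, 135 mm up. z axis along the lever to its end, x along the pivot. Open (start): upright. It turns about +x, its end towards -y, to a stop where it lies level, back along the tailstock. Pushing face: its y=+10.5 mm, z=45..95 mm (faces the motor; on top when closed). Never press over 30 N.
- lever_tip (a point): Middle of the lever's far end (its frame: y 5.5, z 96 mm). The lever works a stiff spring toggle and the brake on the quill: the push needed near the end grows to about 13 N at 0.7 to 0.9 rad from upright, then fades to nothing over centre at about 1.28 rad; from there it snaps to its stop (1.55 rad from upright) by itself and stays, the quill locked. Let go sooner, it springs back upright.
- bangle_plate: Bystander: a blue plastic plate, 210 mm across, 22 mm high, with a heap of loose-looking bangles; origin under its middle.
- spare_wheel: Bystander: a spare white felt polishing wheel lying flat, 90 mm across, 29 mm high; origin under its middle.
- polish_bar: Bystander: a reddish-brown bar of polishing compound half wrapped in paper, 110 x 42 x 34 mm; origin under its middle.

How it is judged (in metres and radians):
On the way, in this order (a step that is already met when the one before it is completed fails the run):
1. with the lever open, the quill's point presses in the mandrel's centre hole with more than 7 N (contact force between quill and mandrel above 7 N and angle between lever's own z axis and vertical below 0.7 rad), for 0.2 s.
2. the cam lever lies over centre at its closed stop (angle between lever's own z axis and vertical above 1.43 rad), for 0.3 s.
At the end, for the whole second after the job is handed in: The lever lies closed (more than 1.43 rad from upright; its stop is at 1.55) and the quill's point still presses in the mandrel's centre hole with more than 1 N, both at rest (angle between lever's own z axis and vertical above 1.43 rad and angular speed of lever below 0.2 rad/s and contact force between quill and mandrel above 1 N and linear speed of quill below 0.005 m/s); the robot touches nothing.
It fails at once if the point is forced: more than 16 N on the mandrel (contact force between quill and mandrel above 16 N).
It fails at once if the lever is forced: pressed with more than 30 N (contact force between lever and the fingers above 30 N or contact force between lever and the arm above 30 N).
It fails at once if a bystander is moved (distance of any of bangle_plate, spare_wheel, polish_bar from where it was at the start of the episode above 0.02 m).
It also fails if it takes over 64 s, if anything falls off the work surface, if the arm or the gripper's body presses on something with over 40 N, if the wrist force passes 120 N, or if a joint passes its speed limit or range.

ROBOT

A 6-joint arm with a two-finger parallel gripper is mounted at the origin on the work surface. World frame = base frame: x ahead of the robot, y to its left, z up, the work surface at z = 0. Lengths are in mm, angles in rad, forces in N, time in s.
With the tool pointing down it reaches from about 325 to 1000 mm from the base axis. Payload 5.1 kg.
Tool frame: the origin (TCP) lies midway between the tips of the shut fingers; the grasp point (between the pads) lies hold_point_z behind it (hold_point_z is the distance from the TCP to the grasp point, in mm); z points along the fingers, y is the line along which they close (so a half turn about z gives the same grasp; the last joint's range is limited). The gripper opens to 85 mm and grips with 20 to 120 N. Pads are 22 mm wide; open, the fingers measure 114 mm over their backs; the gripper's body (76 mm by 85 mm) begins 54 mm behind the grasp point. The pads swing forward as they close: fully open they stand 13 mm farther back than shut.
Start: joints at [1.156, 0.124, 1.65, -0, 1.367, -0.083], TCP at [211.755, 614.528, 231.322] pointing down, gripper open.
Joint ranges: [-2.61, 2.61], [-1.02, 2.33], [0.03, 2.71], [-1.35, 4.49], [0.32, 2.68], [-2.91, 2.91]. Speed limits (rad/s): [2.57, 2.57, 3.14, 3.14, 3.14, 3.14].

INTERFACE

Orientations are given as a rotation vector (axis times angle).
In Python, from rig import * gives the robot as it stands. Calls block until the motion is done:
- reach(position, orientation): joint-space move of the TCP to a pose.
- move_linear(position, feed=150, attitude=None, stop_force=None): straight line of the TCP; attitude=None keeps the orientation; feed is the mean speed in mm/s. With stop_force (N) it stops when the force on the tool has changed by that much, and returns True; else False.
- set_joints(angles): joint-space move.
- ungrasp() and close_gripper(force=None): open the fingers fully, or close them until they stop; force is the grip in N (None keeps the last).
- pause(seconds).
- ik(position, orientation): joint angles nearest the present ones, or None.
- read_state(): the state.
- grab_frame(name): name is "scene" or "side" or "wrist"; returns a dict with "pixels" (420x560x3 uint8, blue, green, red), "camera_matrix" (3x3 intrinsics, pixels), "rvec" (rotation vector, rad) and "tvec" (3), from world to camera coordinates, as OpenCV has them; the wrist camera has in their place "hand_eye" (4x4, takes a point from camera to tool coordinates, whose origin is the TCP and whose axes are the flange's). Camera axes: x right, y down, z forward; pixel columns grow to the right and rows downward; lengths in mm; the calibration is good to about 2 mm. A picture is of the moment at which its call begins: read the wrist's pose just before it. There is no depth.
A pose or a line that the arm cannot do raises PlanningError and nothing moves.
- close_job(): hands the job in; it is judged then, once.
Trained networks look in a picture, given as the dict that the camera call returned (one of the last four; its "shot" number tells which), for a name from the list of things; names that differ only in an ending like _2 or _b are one class to them, and where a whole thing is asked for, a point or a joint stands for the part that bears it (a point fixed in the world has none). Each returns a list of dicts, best first, with "p" (0 to 1); they miss things now and then, are a little off and sometimes report something else, mostly with a low value. They report only what shows in the picture. A call takes as long as a camera call.
- trace(picture, target): "pixels" (420x560 bool, what is visible of it) and "xy" ([column, row] in pixels, amid what is visible of it).
The state is a dict: "t": time; "qpos": joint angles; "qvel": joint speeds; "effort": joint torques, N m; "tool_pos": TCP position; "tool_rot": TCP orientation; "ft_force": force on the tool from outside, world axes, zero at the start; "moment": the same for the moment, N m; "grip_width": finger opening in mm; "grip_force": force on a finger pad.
Only numpy, scipy, OpenCV 4.12 (cv2) and the standard library are available. Lean on these libraries where they do the work, as an engineer would, in place of code of your own. Each camera call takes 0.05 s, during which the arm holds its last target. There are 200 camera calls.

## Working session

There is one attempt and no reset: what is moved stays moved. The work goes in short steps, each a Python script; the robot and the scene stay as the last script left them, time stands still between calls to the robot, and variables do not carry over. Pictures are saved under pics/ and viewed, at most 10 in all, crops included, and the job is handed in when it is done.

```bash
mkdir -p pics; ls; cat > h.py <<'E'
from rig import *
import numpy as np, cv2
E
python3 - <<'E'
from h import *
s=read_state(); print({k:np.round(v,3) for k,v in s.items()})
ims=[]
for n in("scene","side"):
    f=grab_frame(n); ims.append(f["pixels"]); cv2.imwrite(f"pics/{n}.png",f["pixels"])
    print(n,np.round(f["camera_matrix"],1).tolist(),np.round(f["rvec"],4).ravel(),np.round(f["tvec"],1).ravel())
    for o in("lathe","quill","mandrel","lever","bangle_plate","spare_wheel","polish_bar"):
        for r in trace(f,o)[:1]:
            ys,xs=np.nonzero(r["pixels"]); print(o,round(r["p"],2),np.round(r["xy"]),xs.min(),xs.max(),ys.min(),ys.max(),len(xs))
E
```

```text
pics
{'t': np.float64(0.0), 'qpos': array([ 1.156,  0.125,  1.652,  0.   ,  1.368, -0.083]), 'qvel': array([-0.001,  0.   ,  0.   ,  0.   ,  0.001,  0.   ]), 'effort': array([-0.0000e+00, -4.2363e+01, -3.6545e+01, -0.0000e+00,  7.0000e-03,
       -0.0000e+00]), 'tool_pos': array([211.53 , 613.974, 230.052]), 'tool_rot': array([-5.190e-01, -3.098e+00,  3.000e-03]), 'ft_force': array([-0.633,  0.193, -0.122]), 'moment': array([-0.016,  0.052, -0.002]), 'grip_force': np.float64(0.0), 'grip_width': np.float64(85.764)}
scene [[404.7, 0.0, 279.4], [0.0, 404.7, 210.8], [0.0, 0.0, 1.0]] [ 0.8677  2.5594 -1.0225] [ 407.9 -171.  1147.6]
lathe 0.84 [327. 319.] 191 480 145 419 29865
quill 0.89 [236. 166.] 218 275 147 219 491
mandrel 0.71 [304. 260.] 270 336 221 297 2583
lever 0.53 [283. 165.] 276 286 145 187 327
bangle_plate 0.75 [158. 217.] 110 201 181 247 4679
polish_bar 0.65 [242. 321.] 213 267 295 353 1598
side [[486.2, 0.0, 281.3], [0.0, 486.2, 215.0], [0.0, 0.0, 1.0]] [ 0.286  -2.6156  1.4785] [587.4 174.8 919.6]
lathe 0.73 [256. 329.] 122 370 171 419 28998
quill 0.77 [308. 230.] 299 343 181 241 236
mandrel 0.59 [280. 274.] 250 308 237 308 2312
lever 0.92 [337. 193.] 330 341 172 219 398
bangle_plate 0.58 [259. 207.] 218 296 187 228 2587
spare_wheel 0.84 [368. 302.] 342 390 285 326 1686
polish_bar 0.68 [198. 284.] 182 237 284 290 156
```

View pics/scene.png

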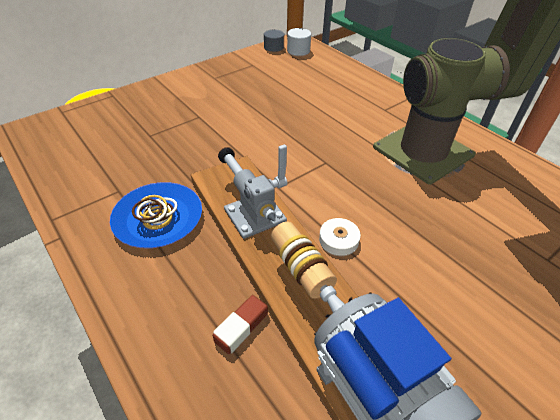

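View pics/side.png

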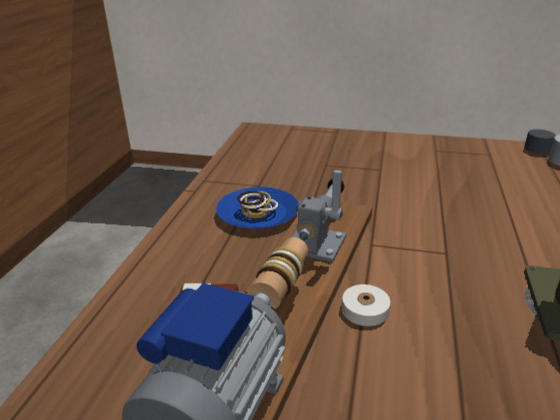

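```bash
cat >> h.py <<'E'
from scipy.optimize import least_squares
def proj(f,P): return cv2.projectPoints(np.float64(P).reshape(-1,3),f["rvec"],f["tvec"],f["camera_matrix"],None)[0].reshape(-1,2)
def L2W(p,P):
    c,s=np.cos(p[2]),np.sin(p[2]); P=np.atleast_2d(np.float64(P))
    return P@np.array([[c,s,0],[-s,c,0],[0,0,1]])+[p[0],p[1],0]
E
python3 - <<'E'
from h import *
F=[grab_frame("scene"),grab_frame("side")]
def c(f,o,lo=0,hi=1):
    r=trace(f,o)[0]; return r["xy"]
def top(f):
    r=trace(f,"lever")[0]; ys,xs=np.nonzero(r["pixels"]); k=ys<ys.min()+4; print(xs[k].mean(),ys.min()); return [xs[k].mean(),ys.min()]
obs=[[(226.5,155),top(F[0]),c(F[0],"mandrel")],[(336,186.5),top(F[1]),c(F[1],"mandrel")]]
pts=lambda p:L2W(p,[[0,p[3],101],[-50,5.5,231],[0,p[4]+75,101]])
def res(p): return np.concatenate([(proj(f,pts(p))-np.array(o)).ravel() for f,o in zip(F,obs)])
for yaw in(-2,-1,0,1,2,3):
    s=least_squares(res,[400,400,yaw,-168,100],loss="soft_l1",x_scale=[100,100,1,10,10]); print(round(s.cost,2),np.round(s.x,3),np.round(s.fun,1))
def ground(f,uv,z):
    R=cv2.Rodrigues(f["rvec"])[0]; d=R.T@np.linalg.inv(f["camera_matrix"])@[*uv,1]; o=-R.T@np.ravel(f["tvec"]); return (o+d*(z-o[2])/d[2])[:2]
for o,z in(("bangle_plate",15),("spare_wheel",20),("polish_bar",20)):
    for f in F:
        r=trace(f,o)
        if r: print(o,np.round(ground(f,r[0]["xy"],z)))
E
```

```text
282.35 145
337.3703703703704 171
1.43 [ 5.43461e+02 -3.19930e+01 -1.46000e-01 -1.73673e+02  1.03520e+02] [ 0.1 -0.   0.9 -0.   0.  -0.5 -0.7 -0.5  0.4 -0.7 -0.8  0.1]
1.43 [ 5.43461e+02 -3.19930e+01 -1.46000e-01 -1.73673e+02  1.03520e+02] [ 0.1 -0.   0.9 -0.   0.  -0.5 -0.7 -0.5  0.4 -0.7 -0.8  0.1]
1.43 [ 5.43461e+02 -3.19930e+01 -1.46000e-01 -1.73673e+02  1.03520e+02] [ 0.1 -0.   0.9 -0.   0.  -0.5 -0.7 -0.5  0.4 -0.7 -0.8  0.1]
1.43 [ 5.43461e+02 -3.19930e+01 -1.46000e-01 -1.73673e+02  1.03520e+02] [ 0.1 -0.   0.9 -0.   0.  -0.5 -0.7 -0.5  0.4 -0.7 -0.8  0.1]
1.43 [ 5.43461e+02 -3.19930e+01 -1.46000e-01 -1.73673e+02  1.03520e+02] [ 0.1 -0.   0.9 -0.   0.  -0.5 -0.7 -0.5  0.4 -0.7 -0.8  0.1]
1.43 [ 543.461  -31.993    6.137 -173.673  103.52 ] [ 0.1 -0.   0.9 -0.   0.  -0.5 -0.7 -0.5  0.4 -0.7 -0.8  0.1]
bangle_plate [ 720. -207.]
bangle_plate [ 714. -205.]
spare_wheel [418.  96.]
spare_wheel [417.  97.]
polish_bar [748. 117.]
```

```bash
cat >> h.py <<'E'
from scipy.spatial.transform import Rotation as Ro
P0=[543.46,-31.99,-0.146]
def att(sg):
    c,s=np.cos(P0[2]),np.sin(P0[2]); x=sg*np.array([-s,c,0]); z=np.array([0,0,-1.]); return Ro.from_matrix(np.c_[x,np.cross(z,x),z]).as_rotvec()
UY=L2W([0,0,P0[2]],[0,1,0])[0]
def W(*p): return L2W(P0,p)[0]
def fy(): return float(read_state()["ft_force"]@UY)
E
python3 - <<'E'
from h import *
p=read_state()["tool_pos"]; move_linear([p[0],p[1],400],feed=250)
close_gripper(40)
for sg in(1,-1):
    for t in (W(0,-215,380),W(0,-215,85),W(0,-140,85),W(-50,25,215)): 
        q=ik(t,att(sg)); print(sg,None if q is None else np.round(q,2))
E
```

```text
1 [-0.54 -0.11  1.64 -0.    1.61 -0.39]
1 [-0.54  0.08  1.96 -0.    1.1  -0.39]
1 [-0.41  0.04  2.   -0.    1.1  -0.27]
1 [-0.11 -0.21  2.   -0.    1.35  0.04]
-1 [-0.54 -0.11  1.64 -0.    1.61  2.75]
-1 [-0.54  0.08  1.96 -0.    1.1   2.75]
-1 [-0.41  0.04  2.   -0.    1.1   2.87]
-1 None
```

```bash
python3 - <<'E'
from h import *
reach(W(0,-230,320),att(1))
s=read_state(); print(s["t"],s["tool_pos"],s["grip_width"],s["ft_force"])
f=grab_frame("wrist"); cv2.imwrite("pics/w1.png",f["pixels"])
H=np.array(f["hand_eye"]); R=Ro.from_rotvec(s["tool_rot"]).as_matrix()
T=np.eye(4); T[:3,:3]=R; T[:3,3]=s["tool_pos"]; M=np.linalg.inv(T@H)
g=dict(rvec=cv2.Rodrigues(M[:3,:3])[0],tvec=M[:3,3],camera_matrix=f["camera_matrix"])
print("pred knob",proj(g,W(0,-173.7,101)),"lever end",proj(g,W(-50,5.5,231)))
for o in("quill","lever"):
    for r in trace(f,o)[:1]:
        ys,xs=np.nonzero(r["pixels"]); print(o,r["p"],r["xy"],xs.min(),xs.max(),ys.min(),ys.max())
E
```

```text
6.2333 [ 510.33485671 -258.99025495  320.0855213 ] 0.15042961065745625 [ 0.71857086 -0.2238313  -1.03465642]
pred knob [[281.18627008 137.70523311]] lever end [[ 199.15787202 -159.11855213]]
quill 0.81 [280.7, 102.9] 265 298 57 149
```

View pics/w1.png

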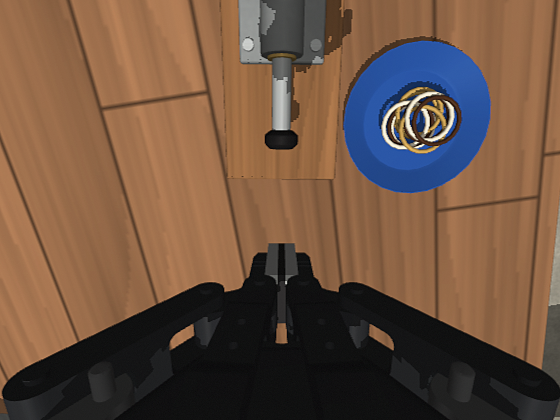

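```bash
python3 - <<'E'
from h import *
def st(l):
    s=read_state(); d=s["tool_pos"]-W(0,0,0); print(l,round(s["t"],2),"y",round(d@UY,2),"fy",round(fy(),2),"f",np.round(s["ft_force"],1))
    return d@UY
move_linear(W(0,-228,85),feed=150); st("down"); pause(.2); b=fy(); st("bias")
print(move_linear(W(0,-180,85),feed=12,stop_force=2.5)); y=st("contact")
print(move_linear(W(0,y+38,85),feed=15,stop_force=10)); st("pushed"); pause(.3); st("rest")
E
```

```text
down 8.1 y -228.34 fy 0.93 f [0.2 0.9 0.3]
bias 8.3 y -228.17 fy -0.93 f [-0.4 -0.9  0.1]
True
contact 10.71 y -197.26 fy -1.17 f [ 0.5 -1.3  0.4]
False
pushed 13.38 y -159.1 fy -3.97 f [-1.8 -3.7 -3.4]
rest 13.68 y -159.14 fy -3.43 f [-1.9 -3.2 -2.4]
```

```bash
cat >> h.py <<'E'
def avg(n=6):
    a=[]
    for _ in range(n): a.append(fy()); pause(.02)
    return np.mean(a)
E
python3 - <<'E'
from h import *
st=lambda l:print(l,round(read_state()["t"],2),"y",round((read_state()["tool_pos"]-W(0,0,0))@UY,2),"F",round(avg(),2))
st("0")
print(move_linear(W(0,-133,85),feed=4,stop_force=5)); st("bed?"); pause(.2); st("rest")
E
```

```text
0 13.68 y -159.14 F -2.92
True
bed? 16.02 y -154.81 F -0.22
rest 16.32 y -155.33 F 0.06
```

```bash
python3 - <<'E'
from h import *
def st(l): print(l,round(read_state()["t"],2),"y",round((read_state()["tool_pos"]-W(0,0,0))@UY,2),"F",round(avg(5),2))
y=-155.33
for k in range(8):
    y+=0.35; r=move_linear(W(0,y,85),feed=4,stop_force=11); st((round(y,2),r))
    if -avg(4)>8: break
E
```

```text
(-154.98, False) 16.98 y -154.99 F 0.19
(-154.63, False) 17.38 y -154.81 F -1.28
(-154.28, False) 17.77 y -154.77 F -4.48
(-153.93, False) 18.18 y -154.76 F -6.23
(-153.58, False) 18.57 y -154.67 F -7.29
(-153.23, False) 18.98 y -154.57 F -8.31
```

```bash
python3 - <<'E'
from h import *
def st(l): print(l,round(read_state()["t"],2),"y",round((read_state()["tool_pos"]-W(0,0,0))@UY,2),"F",round(avg(5),2))
y=-153.23
for k in range(10):
    y+=0.4; r=move_linear(W(0,y,85),feed=4,stop_force=5); F=avg(5); st((round(y,2),r))
    if -F>14.2: break
pause(.4); st("hold")
E
```

```text
(-152.83, False) 19.46 y -154.44 F -9.42
(-152.43, False) 19.88 y -154.3 F -10.02
(-152.03, False) 20.29 y -154.18 F -11.3
(-151.63, False) 20.71 y -154.08 F -12.58
(-151.23, False) 21.12 y -153.95 F -13.49
(-150.83, False) 21.54 y -153.86 F -14.25
hold 22.02 y -153.84 F -14.07
```

```bash
python3 - <<'E'
from h import *
def st(l): print(l,round(read_state()["t"],2),"y",round((read_state()["tool_pos"]-W(0,0,0))@UY,2),"F",round(avg(5),2))
move_linear(W(0,-150.5,85),feed=4,stop_force=4); pause(.4); st("bedded")
move_linear(W(0,-175,85),feed=30); st("off")
move_linear(W(0,-185,330),feed=200)
f=grab_frame("side"); cv2.imwrite("pics/s2.png",f["pixels"][150:270,220:400].repeat(4,0).repeat(4,1))
move_linear(W(-50,45,330),feed=200)
move_linear(W(-50,45,218),feed=120); st("at lever")
print(move_linear(W(-50,12,218),feed=20,stop_force=3)); st("touch")
E
```

```text
bedded 22.76 y -153.77 F -15.66
off 23.81 y -174.89 F 0.17
at lever 27.73 y 45.03 F 0.16
True
touch 29.21 y 14.49 F 0.76
```

View pics/s2.png

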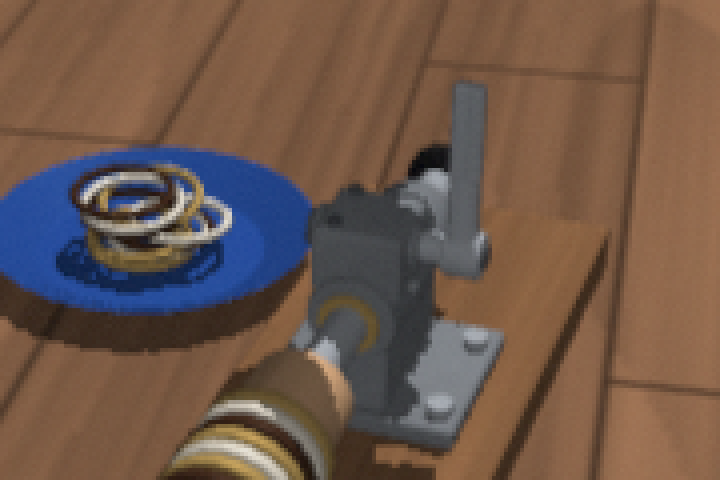

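```bash
python3 - <<'E'
from h import *
off=8
for th in np.arange(.15,1.5,.13):
    r=84; y=10.5*np.cos(th)-r*np.sin(th); z=135+10.5*np.sin(th)+r*np.cos(th)
    hit=move_linear(W(-50,y+off,z),feed=45,stop_force=18)
    s=read_state(); d=s["tool_pos"]-W(0,0,0); print(round(th,2),hit,round(s["t"],2),"yz",round(d@UY,1),round(s["tool_pos"][2],1),"cmd",round(y+off,1),round(z,1),"F",round(s["ft_force"]@UY,1),round(s["ft_force"][2],1))
    if hit or np.linalg.norm(s["ft_force"])>24: break
f=grab_frame("scene"); cv2.imwrite("pics/c3.png",f["pixels"][110:250,190:370].repeat(4,0).repeat(4,1))
E
```

```text
0.15 False 29.64 yz 5.8 219.0 cmd 5.8 219.6 F 3.1 -1.4
0.28 False 30.03 yz -4.4 218.0 cmd -5.1 218.6 F 5.8 -1.9
0.41 False 30.43 yz -14.5 215.8 cmd -15.9 216.2 F 8.6 -0.5
0.54 False 30.82 yz -24.4 212.3 cmd -26.2 212.4 F 10.0 0.2
0.67 False 31.21 yz -34.0 207.4 cmd -35.9 207.4 F 10.7 2.0
0.8 False 31.6 yz -43.1 201.3 cmd -44.9 201.1 F 9.8 4.1
0.93 False 31.99 yz -51.7 194.1 cmd -53.1 193.6 F 8.2 3.6
1.06 False 32.38 yz -59.6 185.8 cmd -60.1 185.2 F 5.3 3.5
1.19 False 32.77 yz -66.4 176.4 cmd -66.1 176.0 F 1.2 1.3
1.32 False 33.17 yz -71.2 165.2 cmd -70.8 166.0 F -0.1 -0.3
1.45 False 33.56 yz -74.2 155.0 cmd -74.1 155.5 F 0.2 0.3
```

View pics/c3.png

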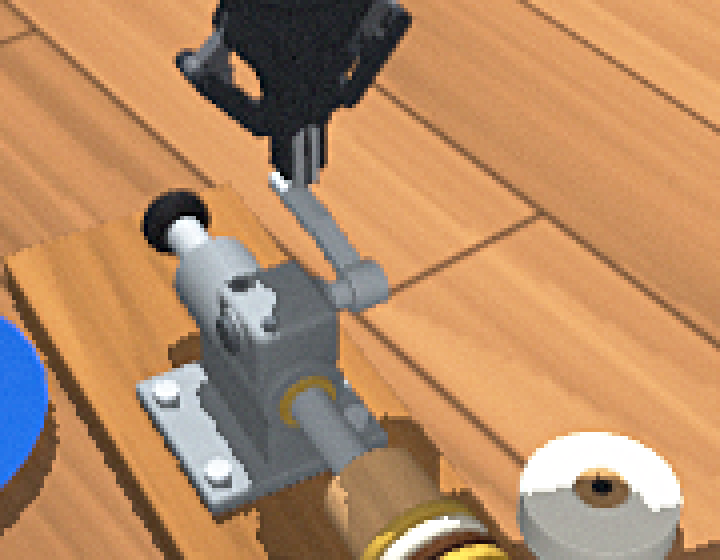

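```bash
python3 - <<'E'
from h import *
move_linear(W(-50,-74,300),feed=150); pause(.3)
f=grab_frame("scene"); print(proj(f,W(-50,-96,138)),proj(f,W(-50,5.5,231)))
r=trace(f,"lever")[0]; ys,xs=np.nonzero(r["pixels"]); print(r["p"],xs.min(),xs.max(),ys.min(),ys.max(),read_state()["t"])
cv2.imwrite("pics/c4.png",f["pixels"][110:250,190:370].repeat(4,0).repeat(4,1))
E
```

```text
[[260.02552462 154.30901461]] [[283.28948518 144.98274291]]
0.82 258 286 152 186 35.125
```

View pics/c4.png

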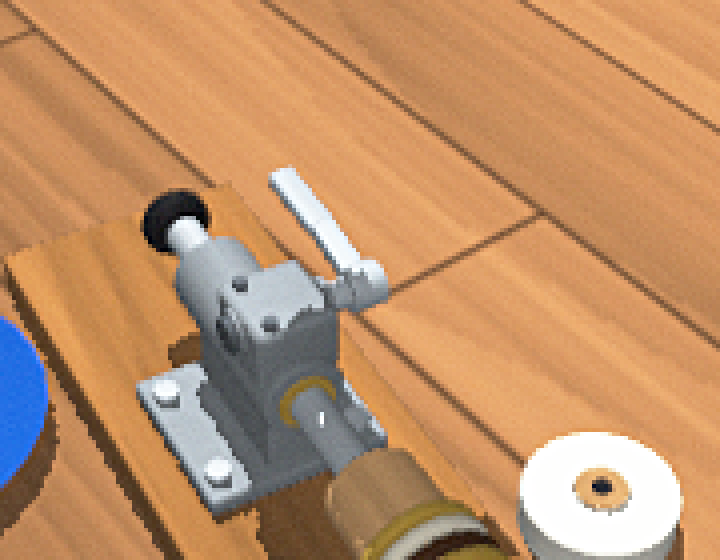

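The lever lies level at its stop: its end is at about pixel (260,153), where a closed lever should show. The arm is clear of it.

```bash
python3 -c "
from rig import *
print(close_job())"
```

```text
the job is handed in; nothing more can be done
None
```

I handed the job in at about 35 s of the 64 s allowed; no verdict came back. The quill was pushed in until it bedded, at about 15 N in all (roughly 11 N on the point after drag), the lever then snapped over centre to its stop, and nothing but the knob and lever was touched.

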